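# Roll a bottle up the label reader's gutter past its pawl and read it

### The arm

A 7-joint arm with a two-finger parallel gripper is mounted at the origin on a cart in front of the work surface, level with it; the furniture and walls round the work are solid. World frame = base frame: x ahead of the robot, y to its left, z up, the work surface at z = 0. Lengths are in m, angles in degrees, forces in N, time in s.
With the tool pointing down it reaches from about 0.425 to 0.875 m from the base axis. Payload 4.7 kg.
Tool frame: the origin (TCP) lies between the finger pads; the fingertips stand env.finger_overhang ahead of it and the grasp point (between the pads) lies 5 mm behind it (env.finger_overhang is the distance from the TCP to the fingertips, in m); z points along the fingers, y is the line along which they close (so a half turn about z gives the same grasp; the last joint's range is limited). The gripper opens to 87 mm and grips with 3 to 60 N. Pads are 19 mm wide; open, the fingers measure 117 mm over their backs; the gripper's body (75 mm by 190 mm) begins 51 mm behind the grasp point.
Start: joints at [-63.02, 18.392, -4.016, 83.108, 1.295, 78.541, -3.26], TCP at [0.287, 0.583, 0.237] pointing down, gripper open.
Joint ranges: [-163.93, 163.93], [-17.29, 119.83], [-79.2, 71.16], [3.27, 140.29], [-89.18, 269.18], [5.43, 117.66], [-154.24, 154.24]. Speed limits (degrees/s): [147.25, 147.25, 180, 180, 180, 180, 180].

### API

Orientations are given as [roll, pitch, yaw] about the fixed x, y, z axes, in that order (R = Rz(yaw) Ry(pitch) Rx(roll)).
In Python, from cell import telemetry, eyes, env, models gives the robot as it stands. The module is installed in compiled form; this text tells all that it offers.
- The arm moves only by the tool drive_tool, never from a script. Its arguments are lists of equal length, an entry for each row: "angular": the turn, a rotation vector about the tool's x, y, z in rad, a list of three; "delta_pos": the shift along the tool's x, y, z in cm, a list of three; "gripper": the finger opening in cm, from 0 to 8.7. A call has 1 to 20 rows; each row shifts and turns the commanded pose from where the row before left it, along the tool's axes as they then stand; what a row does not reach is not made up. A row lasts 1/10 s, in which the tool goes at most 50 mm and 8.59 degrees, less where a joint would pass 70% of its speed; a pose out of reach is approached as far as the arm can. A call with a gripper value outside its range is refused whole. The fingers move at their own pace and stop on an object; "squeeze" is the grip in N (left out, the last holds). Time passes only in rows, so rows that do not move let the fingers close. It gives the time, the measured TCP pose, the force, the opening and the grip force at its end, in the units of the state.
- telemetry.get_obs(): the state, without advancing time (a new reading comes with each control period).
- eyes.read_camera(name): name is "side" or "top" or "wrist"; returns a dict with "pixels" (420x560x3 uint8, red, green, blue), "mtx" (3x3 intrinsics, pixels), "origin" and "orientation" of the camera in the world. Camera axes: x right, y down, z forward; pixel columns grow to the right and rows downward; lengths in m; the calibration is good to about 2 mm. A picture is of the moment at which its call begins. There is no depth.
- env.sign_off(): hands the job in; it is judged then, once.
Trained networks look in a picture, given as the dict that the camera call returned (one of the last four; its "shot" number tells which), for a name from the list of things; names that differ only in an ending like _2 or _b are one class to them, and where a whole thing is asked for, a point or a joint stands for the part that bears it (a point fixed in the world has none). Each returns a list of dicts, best first, with "p" (0 to 1); they miss things now and then, are a little off and sometimes report something else, mostly with a low value. They report only what shows in the picture. A call takes as long as a camera call.
- models.search_frame(picture, target): "centre" ([column, row] in pixels, amid what is visible of it).
- models.cut_out(picture, target): "pixels" (420x560 bool, what is visible of it) and "centre" ([column, row] in pixels, amid what is visible of it).
The state is a dict: "time_s": time; "qpos": joint angles; "joint_velocities": joint speeds; "effort": joint torques, N m; "tool_pos": TCP position; "tool_rot": TCP orientation; "force": force on the tool from outside, world axes, zero at the start; "wrist_torque": the same for the moment, N m; "grip_width": finger opening in m; "grasp_force": force on a finger pad.
Only numpy, scipy, OpenCV 4.12 (cv2) and the standard library are available. Lean on these libraries where they do the work, as an engineer would, in place of code of your own. Each camera call takes 0.05 s, during which the arm holds its last target. There are 200 camera calls.

### The job

Have the label reader read the small labelled bottle lying in the low end of its sloping gutter: push the bottle up the gutter with the fingertips, over the sprung pawl towards the end stops, until the pawl has sprung up behind it and it cannot roll back. Then, and not before, press the read key on the pod at the reader's low end fully down and let it come up again. Only push and press: do not lift the bottle or ram it, and leave the spare bottle, the vial rack and the timer where they are.

Things in the scene. Friction and masses are not known exactly. Their poses are not given: they have to be found in the camera images.
- end_stop (a point): point between the faces of the two rubber end stops, at x = 29, y = 14.5, z = 23 mm of the gutter; with the bottle against them its axis is at x = 7 mm.
- reader: bench label reader, fixed; white read head and pod, aluminium gutter. Origin on the bench below the seated bottle, on the gutter's centre line; x level, uphill towards the read head; y left when looking uphill; z up. Reaches from x = -152 to 80 mm, 101 mm wide. Read head: x = 36 to 80 mm, 90 mm high. Key pod at the low left: x = -151 to -93, y = 50 to 105 mm, 29 mm high.
- gutter: channel fixed to the reader, flat slotted floor rising 0.14 rad along x. Origin on the floor, centre line, 42 mm above the reader's origin, below the axis of a bottle resting on the pawl; x uphill along the floor, y left, z square to the floor. Floor x = -146 to 35 mm; side walls at y = -46.5 and 46.5 mm, 18 mm high. A lip 5 mm high closes the low end.
- bottle_mid (a point): point on the axis of the labelled bottle, amid its cylindrical body (44 mm across, 60 mm long; 89 mm long with its blue cap; about 90 g). It lies across the gutter, cap to the right (-y), free to roll, against the low lip: in the gutter's frame this point is at about (-132, 14, 22) mm. Pushed squarely here it goes uphill; let go before the pawl has caught it, it rolls back.
- bottle: the same bottle; origin at the centre of its underside, z along its axis towards the cap (turns about z as it rolls).
- pawl (a joint): sprung steel fork in the floor's slots: 0 = up (holding); grows as it is pressed down, 0.54 rad = tips level with the floor. The passing bottle presses it down (push of about 1 N); it springs up once the bottle's axis is just past x = 0 of the gutter, and the bottle let go then rests on it at about x = 0. Fingers lower than 10 mm above the floor would hold it down too.
- pawl_tip (a point): point between the tips of the pawl's two prongs (each 8 mm wide, 36 mm apart across the gutter, at y = -3.5 and 32.5 mm); up, they stand 8 mm above the floor at x = -17.5 mm of the gutter. The prongs slope up from x = -30 mm.
- read_key (a joint): flat grey read key, 26 mm square, in a dark bezel on the pod, its top 38 mm above the bench: 0 = up, 0.006 m = fully down (4 N); springs up when let go.
- read_key_top (a point): centre of the key's top face, pressed straight down.
- spare_bottle: bystander: another small blue-capped bottle without a label, standing on the bench to the right of the reader; 44 mm across, 89 mm high; origin at the centre of its underside.
- vial_rack: bystander: rack of vials, 66 x 125 x 36 mm, on the bench left of the reader; origin at the centre of its underside.
- timer: bystander: white bench timer, 44 x 64 x 22 mm, on the bench to the right; origin at the centre of its underside.

How it is judged (in metres and radians):
On the way, in this order (a step that is already met when the one before it is completed fails the run):
1. the bottle is at the top of the gutter and the pawl has sprung up behind it (x of bottle_mid in the frame of gutter between -0.005 and 0.011 m and z of bottle_mid in the frame of gutter between 0.018 and 0.027 m and y of bottle_mid in the frame of gutter between 0.002 and 0.027 m and angle between the z axis of bottle and the y axis of gutter, either way round below 0.2 rad and value of joint pawl below 0.12 rad), for 0.2 s.
2. the read key is pressed fully down while the bottle sits there (all of step 1 and value of joint read_key above 0.0045 m), for 0.1 s.
At the end, for the whole second after the job is handed in: the bottle lies at rest across the gutter between pawl and end stops (axis from 5 mm before to 11 mm past the gutter's origin, on the floor, square within 0.2 rad, body in its place across the gutter within 12 mm), the pawl is up (below 0.12 rad) and the key is up again (below 1.5 mm) (all of step 1 and value of joint read_key below 0.0015 m and linear speed of bottle below 0.01 m/s); the robot touches nothing.
It fails at once if the bottle is lifted more than 12 mm off the gutter's floor (z of bottle_mid in the frame of gutter above 0.034 m).
It fails at once if the fingers press on the bottle with more than 35 N (contact force between the fingers and bottle above 35 N).
It fails at once if the read key is pressed before the bottle is held by the pawl (value of joint read_key above 0.003 m and x of bottle_mid in the frame of gutter below -0.008 m).
It fails at once if the spare bottle, the vial rack or the timer is moved more than 15 mm or tipped (distance of any of spare_bottle, vial_rack, timer from where it was at the start of the episode above 0.015 m or angle between any of spare_bottle, vial_rack, timer's own z axis and vertical above 0.3 rad).
It also fails if it takes over 45 s, if anything falls off the work surface, if the arm or the gripper's body presses on something with over 40 N, if the wrist force passes 120 N, or if a joint passes its speed limit or range.

## Working session

There is one attempt and no reset: what is moved stays moved. The work goes in short steps, Python scripts to look and compute and a tool call to move; the robot and the scene stay as the last step left them, time stands still between calls to the robot, and variables do not carry over. Pictures are saved under pics/ and viewed, at most 10 in all, crops included, and the job is handed in when it is done.

Besides the shell and the picture viewer there is one more tool, called after "Emit:" as name(argument=value, ...) on one line, values as JSON. drive_tool: Moves the arm, as the interface text tells. Its arguments: {"type":"object","properties":{"angular":{"type":"array","items":{"type":"array","items":{"type":"number"}}},"delta_pos":{"type":"array","items":{"type":"array","items":{"type":"number"}}},"gripper":{"type":"array","items":{"type":"number"}},"squeeze":{"type":"number"}},"required":["angular","delta_pos","gripper"]}

```bash
mkdir -p pics
cat > h.py <<'E'
import numpy as np, cv2
from cell import telemetry, eyes, env, models
def ray(p,uv):
    K=np.array(p["mtx"]);o=np.array(p["origin"]);R=np.array(p["orientation"])
    if R.shape!=(3,3):
        from scipy.spatial.transform import Rotation as S
        R=S.from_euler('xyz',R,degrees=True).as_matrix()
    d=R@np.linalg.solve(K,[uv[0],uv[1],1.]);return o,d/np.linalg.norm(d)
def atz(p,uv,z):
    o,d=ray(p,uv);return o+d*(z-o[2])/d[2]
def tri(a,ua,b,ub):
    o,d=ray(a,ua);q,e=ray(b,ub)
    s=np.linalg.lstsq(np.c_[d,-e],q-o,rcond=None)[0]
    A=o+d*s[0];B=q+e*s[1];return (A+B)/2,np.linalg.norm(A-B)
def proj(p,X):
    K=np.array(p["mtx"]);o=np.array(p["origin"]);R=np.array(p["orientation"])
    if R.shape!=(3,3):
        from scipy.spatial.transform import Rotation as S
        R=S.from_euler('xyz',R,degrees=True).as_matrix()
    c=K@(R.T@(np.array(X)-o));return c[:2]/c[2]
E
python3 - <<'E'
from h import *
np.set_printoptions(precision=4,suppress=True)
P={n:eyes.read_camera(n) for n in("side","top")}
for n,p in P.items():
    cv2.imwrite(f"pics/{n}0.png",p["pixels"][:,:,::-1]); print(n,p["origin"],p["orientation"])
names="end_stop reader gutter bottle_mid bottle pawl pawl_tip read_key read_key_top spare_bottle vial_rack timer".split()
for t in names:
    r={n:models.search_frame(p,t)[:2] for n,p in P.items()}
    print(t,{n:[(np.round(x["centre"],1),round(x["p"],2)) for x in v] for n,v in r.items()})
    if r["side"] and r["top"]: print("   ",*tri(P["side"],r["side"][0]["centre"],P["top"],r["top"][0]["centre"]))
print(telemetry.get_obs(),env.finger_overhang)
E
```

```text
side [-0.0162 -0.5267  1.2165] [-146.568     0.1438  -49.3917]
top [ 0.375  -0.0239  1.209 ] [-171.2252   -0.2144  -88.362 ]
end_stop {'side': [(array([278.7, 200.6]), 0.72), (array([246.3, 213.8]), 0.32)], 'top': [(array([267.1, 187.8]), 0.61)]}
    [ 0.6092 -0.0042  0.0276] 0.009248174203094943
reader {'side': [(array([281.2, 198.3]), 0.55)], 'top': [(array([263.5, 188.6]), 0.58)]}
    [0.6138 0.0003 0.027 ] 0.007762172919314222
gutter {'side': [(array([284.7, 196.5]), 0.66)], 'top': [(array([270.8, 188.4]), 0.7)]}
    [ 0.6074 -0.0192  0.062 ] 0.00661543457815268
bottle_mid {'side': [(array([266. , 224.4]), 0.8)], 'top': [(array([276.5, 225. ]), 0.9)]}
    [ 0.5106 -0.0344  0.0401] 0.0018241731399773837
bottle {'side': [(array([267.1, 223.2]), 0.82)], 'top': [(array([275.9, 224.9]), 0.88)]}
    [ 0.5123 -0.0342  0.0435] 0.002907403737096334
pawl {'side': [], 'top': [(array([269.5, 186.7]), 0.55)]}
pawl_tip {'side': [(array([280.1, 197.2]), 0.38)], 'top': []}
read_key {'side': [(array([245.2, 215.5]), 0.63)], 'top': []}
read_key_top {'side': [(array([243.7, 211.7]), 0.46)], 'top': 
[... 404 characters left out ...]
y([354.5, 317.3]), 0.87), (array([283.5, 195.8]), 0.31)], 'top': [(array([410.8, 252.3]), 0.93)]}
    [ 0.4517 -0.3941  0.0238] 0.002533276814959504
{'time_s': 1.3, 'qpos': array([-63.0183,  18.392 ,  -4.0161,  83.1069,   1.2961,  78.5394,
        -3.2572]), 'joint_velocities': array([ 0.0329,  0.0643, -0.0841, -0.0357,  0.262 ,  0.1478, -0.0458]), 'effort': array([  0.0001, -49.1117,  -0.4032, -31.2754,  -0.0638,   0.034 ,
         0.    ]), 'tool_pos': array([0.2868, 0.5834, 0.2366]), 'tool_rot': array([179.9932,   0.0037, 153.8301]), 'force': array([ 0.1563, -0.1811,  0.2881]), 'wrist_torque': array([-0.0144,  0.0119, -0.0326]), 'grasp_force': 0.0, 'grip_width': 0.08676456426871235} 0.014
```

Run:
```python
import cv2,numpy as np
a=cv2.imread("pics/side0.png")[140:290,170:370];b=cv2.imread("pics/top0.png")[130:280,170:370]
cv2.imwrite("pics/c0.png",cv2.resize(np.vstack([a,b]),None,fx=2,fy=2,interpolation=2)[:600])
cv2.imwrite("pics/c1.png",cv2.resize(a,None,fx=4,fy=4,interpolation=2));cv2.imwrite("pics/c2.png",cv2.resize(b,None,fx=4,fy=4,interpolation=2))
```

```text
(no output)
```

View pics/c1.png

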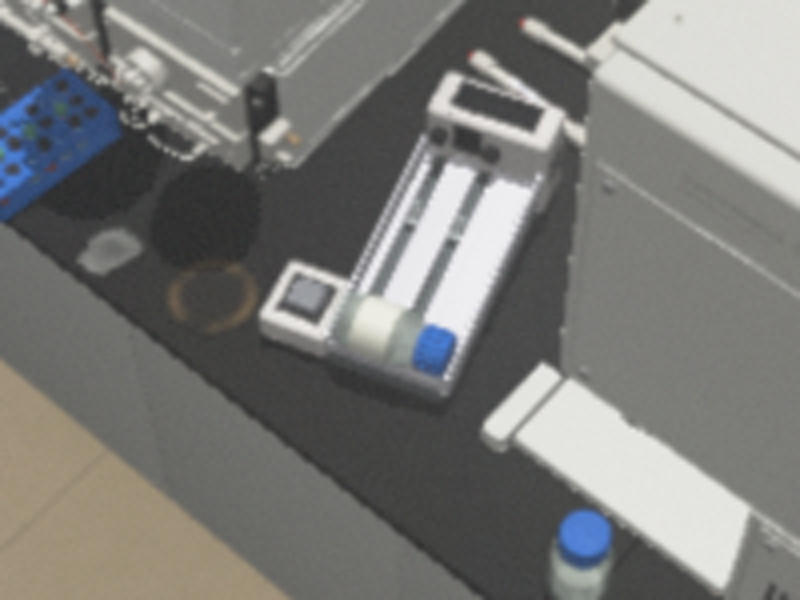

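View pics/c2.png

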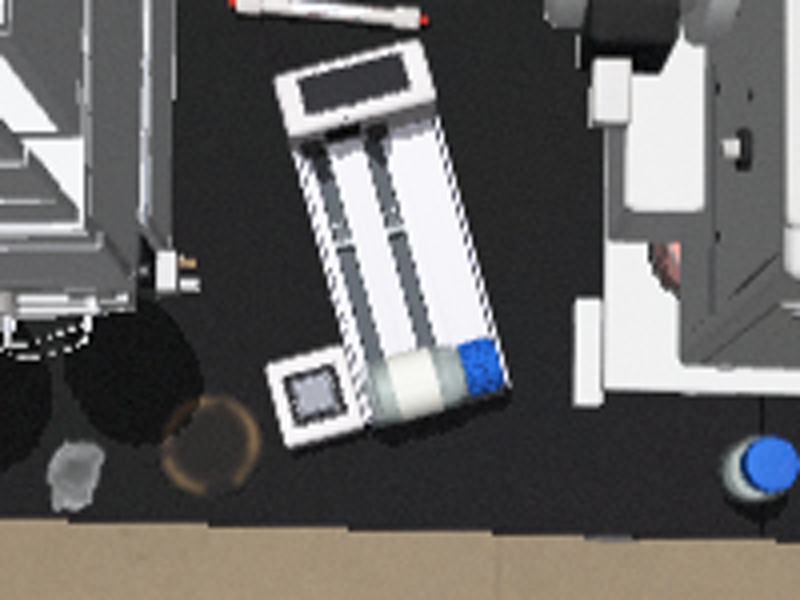

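The pictures show the reader with its head away from the robot. In the top crop the key is at (316,394), the bottle at about (420,385) and the head-top corners at (275,78), (420,40), (437,98) and (290,138). In the side crop the key is at (307,295). I'll fit the reader pose to these.

Run:
```python
from h import *
from scipy.optimize import least_squares
np.set_printoptions(precision=4,suppress=True)
P={n:eyes.read_camera(n) for n in("side","top")}
c=lambda u,v,n:(170+u/4,(140 if n=="side" else 130)+v/4)
pts=[("top",(316,394),(-.122,.0775,.038)),("side",(307,295),(-.122,.0775,.038)),
("top",(275,78),(.080,.0505,.09)),("top",(420,40),(.080,-.0505,.09)),("top",(437,98),(.036,-.0505,.09)),("top",(290,138),(.036,.0505,.09)),
("side",(448,75),(.080,.0505,.09)),("side",(566,110),(.080,-.0505,.09)),
("top",(413,385),(-.134,.014,.060)),("side",(372,330),(-.134,.014,.055))]
def T(q,X):
    s,k=np.sin(q[2]),np.cos(q[2]);return np.array([q[0]+k*X[0]-s*X[1],q[1]+s*X[0]+k*X[1],X[2]+q[3]])
f=lambda q:np.concatenate([proj(P[n],T(q,X))-c(*uv,n) for n,uv,X in pts])
r=least_squares(f,[.61,0,.2,0],loss="soft_l1")
print(r.x,np.degrees(r.x[2])); print(f(r.x).reshape(-1,2))
q=r.x.copy();q[3]=0
for n,X in dict(key=(-.122,.0775,.038),bot=(-.1338,.014,.0454)).items(): print(n,T(q,X))
for g in(-.132,-.154,-.17,0,-.022,-.03):
    print(g,T(q,(g*np.cos(.14)-.022*np.sin(.14),.014,.042+g*np.sin(.14)+.022*np.cos(.14))))
```

```text
[ 0.6401 -0.0008  0.2947 -0.0057] 16.886787501733853
[[-0.1066 -0.0617]
 [-0.6126  0.6663]
 [-0.5952 -0.3736]
 [ 0.5435 -0.6665]
 [ 0.7598  0.5839]
 [-0.0701  0.4915]
 [-0.8317 -0.4104]
 [-0.1076  1.0646]
 [-0.0197 -0.6706]
 [ 0.5666 -0.7505]]
key [0.5009 0.0379 0.038 ]
bot [ 0.508  -0.0263  0.0454]
-0.132 [ 0.5081 -0.0263  0.0454]
-0.154 [ 0.4872 -0.0326  0.0423]
-0.17 [ 0.4721 -0.0372  0.0401]
0 [0.6331 0.0117 0.0638]
-0.022 [0.6123 0.0054 0.0607]
-0.03 [0.6047 0.0031 0.0596]
```

View pics/side0.png

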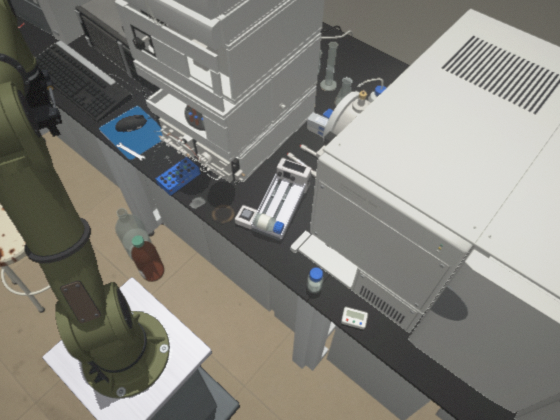

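View pics/top0.png

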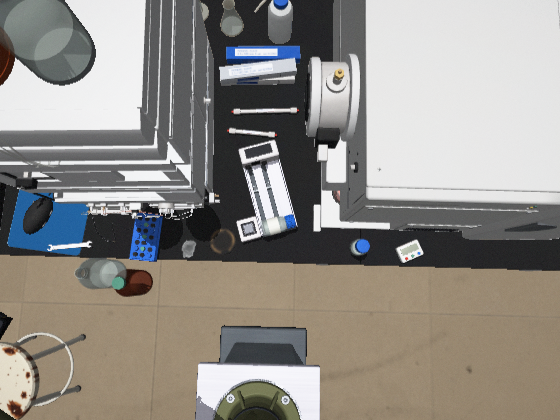

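The pictures show tall instruments on both sides of the reader. The left one ends near column 213 and the right one starts near column 320, so there is room for the gripper. I'll move along the bench front first, then rotate.

Emit:
drive_tool(angular=[[0, 0, 0], [0, 0, 0], [0, 0, 0], [0, 0, 0], [0, 0, 0], [0, 0, 0], [0, 0, 0], [0, 0, 0], [0, 0, 0], [0, 0, 0], [0, 0, 0], [0, 0, 0], [0, 0, 0], [0, 0, 0], [0, 0, 0], [0, 0, 0], [0, 0, 0]], delta_pos=[[-2.7, -3.0, 0], [-2.7, -3.0, 0], [-2.7, -3.0, 0], [-2.7, -3.0, 0], [-2.7, -3.0, 0], [-2.7, -3.0, 0], [-2.7, -3.0, 0], [-2.7, -3.0, 0], [-2.7, -3.0, 0], [-2.7, -3.0, 0], [-2.7, -3.0, 0], [-2.7, -3.0, 0], [-2.7, -3.0, 0], [-2.7, -3.0, 0], [-2.7, -3.0, 0], [-2.7, -3.0, 0], [0, 0, 0]], gripper=[2, 2, 2, 2, 2, 2, 2, 2, 2, 2, 2, 2, 2, 2, 2, 2, 2])

```text
time_s: 3.1
tool_pos: [0.4635, -0.0442, 0.2372]
tool_rot: [-179.9, 0.1, 153.3]
force: [0.4, 0.6, -0.9]
grip_width: 0.0199
grasp_force: 0.0
```

Emit:
drive_tool(angular=[[0, 0, 0.14], [0, 0, 0.14], [0, 0, 0.14], [0, 0, 0.14], [0, 0, 0.14], [0, 0, 0.14], [0, 0, 0.14], [0, 0, 0.14], [0, 0, 0.14], [0, 0, 0.14], [0, 0, 0.14], [0, 0, 0.14], [0, 0, 0.14], [0, 0, 0.14], [0, 0, 0.14], [0, 0, 0.14], [0, 0, 0.14], [0, 0, 0], [0, 0, 0]], delta_pos=[[0, 0, 0], [0, 0, 0], [0, 0, 0], [0, 0, 0], [0, 0, 0], [0, 0, 0], [0, 0, 0], [0, 0, 0], [0, 0, 0], [0, 0, 0], [0, 0, 0], [0, 0, 0], [0, 0, 0], [0, 0, 0], [0, 0, 0], [0, 0, 0], [0, 0, 0], [0, 0, 0], [0, 0, 0]], gripper=[2, 2, 2, 2, 2, 2, 2, 2, 2, 2, 2, 2, 2, 2, 2, 2, 2, 2, 2])

```text
time_s: 5.0
tool_pos: [0.4627, -0.0376, 0.2366]
tool_rot: [-180.0, -0.0, 17.7]
force: [-0.4, 0.3, 0.4]
grip_width: 0.0203
grasp_force: 0.0
```

Run:
```python
from h import *
np.set_printoptions(precision=4,suppress=True)
p=eyes.read_camera("wrist");o=telemetry.get_obs()
print(o["tool_pos"],o["tool_rot"],o["force"],o["grip_width"],o["time_s"],o["qpos"]);print(p["origin"],p["orientation"])
for t in "bottle_mid read_key_top pawl_tip end_stop".split():
    print(t,[(np.round(x["centre"],1),round(x["p"],2)) for x in models.search_frame(p,t)[:2]])
cv2.imwrite("pics/w1.png",p["pixels"][:,:,::-1])
import pickle;pickle.dump({k:p[k] for k in("mtx","origin","orientation")},open("w1.pkl","wb"))
```

```text
[ 0.4627 -0.0377  0.2366] [-179.9917   -0.0128   17.6482] [-0.491   0.2371 -0.1906] 0.019831618959131967 5.05 [-22.6706  -5.5051  22.7285 109.0086   2.1765  76.0713 -72.9118]
[ 0.5369 -0.0139  0.3846] [163.5757   0.0634 -72.318 ]
bottle_mid [(array([290.3, 141.8]), 0.74)]
read_key_top [(array([206.3, 124.9]), 0.77)]
pawl_tip [(array([296.5,  10.4]), 0.71)]
end_stop [(array([310.5,  58.7]), 0.55)]
```

View pics/w1.png

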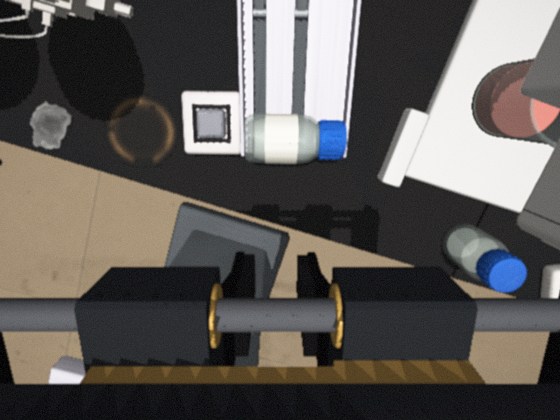

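The wrist view shows the key at (211,123). The bottle lies square, with its label at (281,138) and body ends at columns 246 and 319. The gutter is nearly vertical in the image. I'll cross-check the pose with these.

Run:
```python
from h import *
import pickle
from scipy.optimize import least_squares
np.set_printoptions(precision=4,suppress=True)
W=pickle.load(open("w1.pkl","rb"))
q0=[.6401,-.0008,.2947]
def T(q,X):
    s,k=np.sin(q[2]),np.cos(q[2]);return np.array([q[0]+k*X[0]-s*X[1],q[1]+s*X[0]+k*X[1],X[2]])
k=atz(W,(211,123),.038);print("key",k, "pred",T(q0,(-.122,.0775,.038)))
for n,uv,X in [("labelmid",(281,139),(-.134,.014,.067)),("wallL low",(241,155),(-.146,.0475,.04)),("wallR low",(347,157),(-.146,-.0475,.04))]:
    print(n,proj(W,T(q0,X)),uv,atz(W,uv,X[2]),T(q0,X))
# slot/wall direction: floor lines
g=lambda x,y,z=0:T(q0,(x*np.cos(.14)-z*np.sin(.14),y,.042+x*np.sin(.14)+z*np.cos(.14)))
for y in(.0465,-.0465): print("walltop",proj(W,g(-.13,y,.018)),proj(W,g(-.05,y,.018)))
print("tip",proj(W,g(-.0175,.0145,.008)))
```

```text
key [0.5039 0.0381 0.038 ] pred [0.5008 0.0379 0.038 ]
labelmid [279.3344 143.6184] (281, 139) [ 0.5119 -0.0265  0.067 ] [ 0.5078 -0.0263  0.067 ]
wallL low [243.0282 153.2036] (241, 155) [0.4844 0.0036 0.04  ] [0.4866 0.0022 0.04  ]
wallR low [344.57   154.6376] (347, 157) [ 0.5128 -0.0916  0.04  ] [ 0.5142 -0.0887  0.04  ]
walltop [243.7812 137.3047] [241.6484  41.1784]
walltop [344.8916 138.7452] [353.7673  42.8601]
tip [280.8979  -1.9904]
```

Run:
```python
from h import *
S=eyes.read_camera("side");T=eyes.read_camera("top")
print(tri(S,(291.7,248.5),T,(314.2,229.5)),tri(S,(305.5,231),T,(314.2,205.5)))
```

```text
(array([ 0.50448543, -0.13649848,  0.0219947 ]), np.float64(0.0006901379380321947)) (array([ 0.56780038, -0.13473866,  0.03748345]), np.float64(0.0026979376469519686))
```

Emit:
drive_tool(angular=[[0, 0, 0.013], [0, 0, 0], [0, 0, 0], [0, 0, 0], [0, 0, 0], [0, 0, 0]], delta_pos=[[0, 0.3, 2], [0, 0, 2], [0, 0, 2], [0, 0, 2], [0, 0, 1], [0, 0, 0]], gripper=[2, 2, 2, 2, 2, 2])

```text
time_s: 5.95
tool_pos: [0.4626, -0.0408, 0.1453]
tool_rot: [-180.0, 0.2, 16.7]
force: [-0.6, -0.3, -0.7]
grip_width: 0.0201
grasp_force: 0.0
```

Emit:
drive_tool(angular=[[0, 0, 0], [0, 0, 0], [0, 0, 0], [0, 0, 0], [0, 0, 0], [0, 0, 0], [0, 0, 0]], delta_pos=[[0, 0, 2], [0, 0, 2], [0, 0, 2], [0, 0, 2], [0, 0, 1], [0, 0, 0.4], [0, 0, 0]], gripper=[2, 2, 2, 2, 2, 2, 2])

```text
time_s: 6.65
tool_pos: [0.464, -0.0408, 0.0529]
tool_rot: [180.0, -0.0, 16.7]
force: [0.2, -0.8, -0.3]
grip_width: 0.02
grasp_force: 0.0
```

Run:
```python
from h import *
p=eyes.read_camera("wrist");o=telemetry.get_obs()
print(o["tool_pos"],o["tool_rot"],o["force"])
print([(x["centre"],x["p"]) for x in models.search_frame(p,"bottle_mid")])
cv2.imwrite("pics/w2.png",p["pixels"][:,:,::-1])
```

```text
[ 0.46435439 -0.04082251  0.05335541] [ 1.79986533e+02 -7.19383543e-02  1.67211069e+01] [-0.59036784  0.23544492  1.03757641]
[([298.0, 178.5], 0.87)]
```

View pics/w2.png

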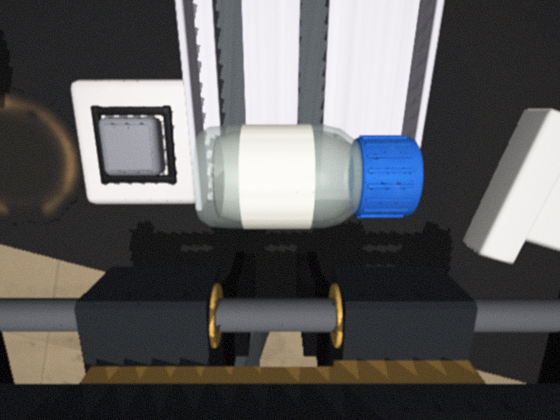

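The fingers straddle the label middle (column 277) and the bottle is square. I'll approach slowly and push up the slope.

Emit:
drive_tool(angular=[[0, 0, 0], [0, 0, 0], [0, 0, 0], [0, 0, 0], [0, 0, 0], [0, 0, 0], [0, 0, 0], [0, 0, 0], [0, 0, 0], [0, 0, 0]], delta_pos=[[0.4, 0, 0.1], [0.4, 0, 0.1], [0.4, 0, 0], [0.4, 0, 0], [0.4, 0, -0.05], [0.5, 0, -0.07], [0.5, 0, -0.07], [0.5, 0, -0.07], [0.5, 0, -0.07], [0.5, 0, -0.07]], gripper=[2, 2, 2, 2, 2, 2, 2, 2, 2, 2])

```text
time_s: 7.75
tool_pos: [0.5072, -0.0277, 0.0546]
tool_rot: [-180.0, -0.0, 16.7]
force: [-2.6, -1.0, 2.7]
grip_width: 0.0199
grasp_force: 1.1
```

Run:
```python
from h import *
p=eyes.read_camera("wrist");o=telemetry.get_obs()
print(o["tool_pos"],o["tool_rot"],o["force"])
for t in("bottle_mid","pawl_tip","end_stop"):print(t,[(x["centre"],x["p"]) for x in models.search_frame(p,t)])
cv2.imwrite("pics/w3.png",p["pixels"][:,:,::-1])
```

```text
[ 0.50835939 -0.0273352   0.05490977] [ 1.79975892e+02 -1.07768400e-01  1.67481499e+01] [ 0.91491867 -0.17419758  0.16633636]
bottle_mid [([297.9, 215.1], 0.73)]
pawl_tip [([300.2, 24.1], 0.78)]
end_stop [([331.2, 80.7], 0.64), ([297.7, 219.1], 0.38)]
```

View pics/w3.png

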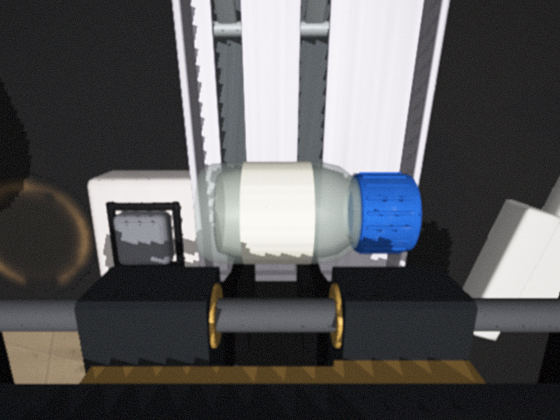

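Emit:
drive_tool(angular=[[0, 0, 0], [0, 0, 0], [0, 0, 0], [0, 0, 0], [0, 0, 0], [0, 0, 0], [0, 0, 0], [0, 0, 0], [0, 0, 0], [0, 0, 0], [0, 0, 0], [0, 0, 0], [0, 0, 0], [0, 0, 0], [0, 0, 0], [0, 0, 0], [0, 0, 0], [0, 0, 0]], delta_pos=[[0.5, 0, -0.07], [0.5, 0, -0.07], [0.5, 0, -0.07], [0.5, 0, -0.07], [0.5, 0, -0.07], [0.5, 0, -0.07], [0.5, 0, -0.07], [0.5, 0, -0.07], [0.5, 0, -0.07], [0.5, 0, -0.07], [0.5, 0, -0.07], [0.5, 0, -0.07], [0.5, 0, -0.07], [0.5, 0, -0.07], [0.5, 0, -0.07], [0.5, 0, -0.07], [0.5, 0, -0.07], [0.5, 0, -0.07]], gripper=[2, 2, 2, 2, 2, 2, 2, 2, 2, 2, 2, 2, 2, 2, 2, 2, 2, 2])

```text
time_s: 9.75
tool_pos: [0.5934, -0.0019, 0.0673]
tool_rot: [180.0, -0.0, 16.7]
force: [-2.7, 0.2, 2.7]
grip_width: 0.0199
grasp_force: 1.8
```

Emit:
drive_tool(angular=[[0, 0, 0], [0, 0, 0], [0, 0, 0], [0, 0, 0], [0, 0, 0]], delta_pos=[[0.3, 0, -0.04], [0.3, 0, -0.04], [0.3, 0, -0.04], [0.3, 0, -0.04], [0.1, 0, 0]], gripper=[2, 2, 2, 2, 2])

```text
time_s: 10.25
tool_pos: [0.6058, 0.002, 0.0688]
tool_rot: [-180.0, -0.0, 16.7]
force: [-3.1, -0.8, 1.0]
grip_width: 0.02
grasp_force: 1.0
```

Run:
```python
from h import *
p=eyes.read_camera("wrist");o=telemetry.get_obs()
print(o["tool_pos"],o["tool_rot"],o["force"],o["grasp_force"])
for t in("bottle_mid","pawl_tip","end_stop"):print(t,[(x["centre"],x["p"]) for x in models.search_frame(p,t)])
cv2.imwrite("pics/w4.png",p["pixels"][:,:,::-1])
```

```text
[0.60573873 0.00201364 0.06877853] [-1.79997927e+02 -2.34019542e-02  1.67330180e+01] [-0.38161055  0.0981554   0.70036008] 0.40145333390682936
bottle_mid [([300.0, 214.8], 0.77)]
pawl_tip []
end_stop [([290.4, 159.3], 0.65)]
```

View pics/w4.png

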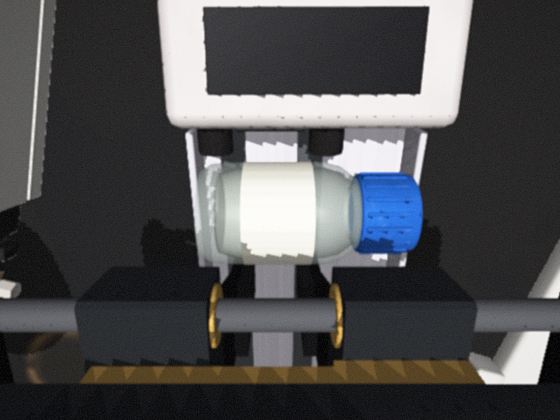

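The bottle is about 4 mm from the stops (stop faces at row 153, bottle front at row 162). I'll nudge it a little further, back off and check.

Emit:
drive_tool(angular=[[0, 0, 0], [0, 0, 0], [0, 0, 0], [0, 0, 0]], delta_pos=[[0.1, 0, 0], [0.1, 0, 0], [0.1, 0, 0], [0, 0, 0]], gripper=[2, 2, 2, 2])

```text
time_s: 10.85
tool_pos: [0.6085, 0.0025, 0.0689]
tool_rot: [180.0, -0.0, 16.7]
force: [-1.9, -0.4, 0.4]
grip_width: 0.0199
grasp_force: 1.0
```

Emit:
drive_tool(angular=[[0, 0, 0], [0, 0, 0], [0, 0, 0], [0, 0, 0], [0, 0, 0], [0, 0, 0], [0, 0, 0], [0, 0, 0], [0, 0, 0], [0, 0, 0]], delta_pos=[[-0.1, 0, 0], [-0.1, 0, 0], [-0.2, 0, 0], [-0.2, 0, 0], [-0.3, 0, 0], [-0.3, 0, 0], [-0.4, 0, 0], [-0.4, 0, 0], [0, 0, 0], [0, 0, 0]], gripper=[2, 2, 2, 2, 2, 2, 2, 2, 2, 2])

```text
time_s: 11.85
tool_pos: [0.5891, -0.0031, 0.0689]
tool_rot: [-180.0, -0.0, 16.7]
force: [-0.4, -0.1, 0.6]
grip_width: 0.0198
grasp_force: 0.0
```

Run:
```python
from h import *
p=eyes.read_camera("wrist");o=telemetry.get_obs()
print(o["tool_pos"],o["tool_rot"],o["force"],o["grasp_force"])
cv2.imwrite("pics/w5.png",p["pixels"][:,:,::-1])
```

```text
[ 0.58922758 -0.00308685  0.06888996] [-1.79997485e+02 -2.60176657e-02  1.67191885e+01] [-0.51611503  0.46972282 -0.0667389 ] 0.0
```

View pics/w5.png

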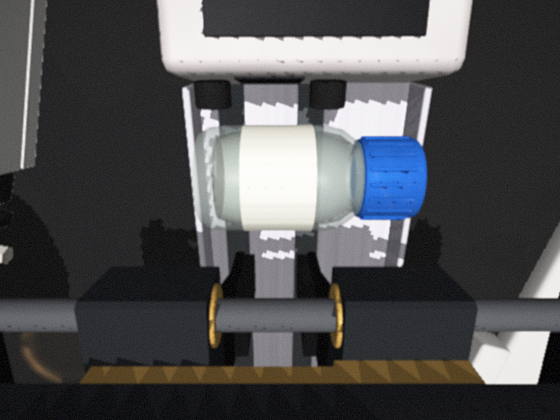

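The bottle has settled clear of the fingers. There is about a 7 mm gap to the stops and no contact force, so the pawl is holding it. Next I'll lift, open to 4 cm and go over the key so that only the right finger presses it.

Emit:
drive_tool(angular=[[0, 0, 0], [0, 0, 0], [0, 0, 0], [0, 0, 0], [0, 0, 0], [0, 0, 0], [0, 0, 0], [0, 0, 0], [0, 0, 0], [0, 0, 0], [0, 0, 0], [0, 0, 0]], delta_pos=[[0, 0, -1], [0, 0, -2], [0, 0, -2], [0, 0, -2], [0, 0, -2], [-1.5, -1.8, 0], [-1.5, -1.8, 0], [-1.5, -1.8, 0], [-1.5, -1.9, 0], [-1.2, -1.9, 0], [0, 0, 0], [0, 0, 0]], gripper=[2, 2, 2, 2, 2, 4, 4, 4, 4, 4, 4, 4])

```text
time_s: 13.1
tool_pos: [0.4942, 0.0643, 0.1597]
tool_rot: [180.0, -0.1, 16.8]
force: [0.5, -0.4, -1.3]
grip_width: 0.0397
grasp_force: 0.0
```

Run:
```python
from h import *
import pickle
np.set_printoptions(precision=4,suppress=True)
p=eyes.read_camera("wrist");o=telemetry.get_obs()
print(o["tool_pos"],o["tool_rot"],o["force"],o["grip_width"])
for t in("read_key_top","read_key"):
  for x in models.cut_out(p,t)[:2]:print(t,x["centre"],x["p"],x["pixels"].sum(),atz(p,x["centre"],.038))
x=models.search_frame(p,"read_key_top");print([(a["centre"],a["p"],atz(p,a["centre"],.038)) for a in x])
print("pred px",proj(p,(.502,.038,.038)))
S=eyes.read_camera("side");T=eyes.read_camera("top")
a=models.search_frame(S,"bottle_mid");b=models.search_frame(T,"bottle_mid");print(a[:1],b[:1]); 
if a and b: print(tri(S,a[0]["centre"],T,b[0]["centre"]))
cv2.imwrite("pics/w6.png",np.hstack([p["pixels"],cv2.resize(T["pixels"][120:240,210:330],(240,240))] if 0 else [p["pixels"]])[:,:,::-1])
```

```text
[0.4945 0.0638 0.1595] [179.9708  -0.0905  16.697 ] [ 0.1865 -0.4131  0.1221] 0.03983172869242499
read_key_top [312.2, 210.0] 0.92 1107 [0.5035 0.038  0.038 ]
read_key_top [447.0, 37.4] 0.26 11447 [ 0.6441 -0.0106  0.038 ]
read_key [309.7, 209.0] 0.88 1164 [0.5037 0.0401 0.038 ]
[([308.4, 210.5], 0.56, array([0.5022, 0.0407, 0.038 ]))]
pred px [311.6419 211.7762]
[{'centre': [284.7, 187.7], 'p': 0.79}] [{'centre': [263.3, 176.3], 'p': 0.79}]
(array([0.6386, 0.0033, 0.0553]), np.float64(0.001076954369610672))
```

View pics/w6.png

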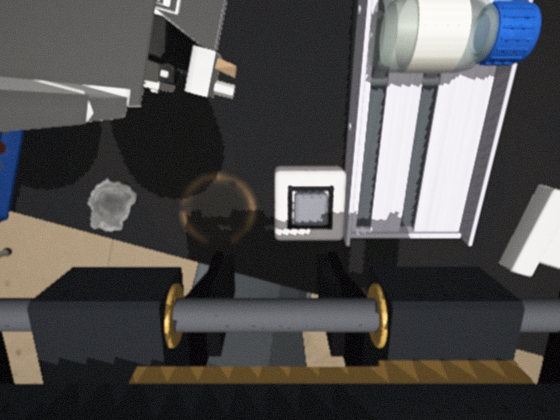

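The bottle is still up in the gutter. The key is at (312,208), i.e. (0.503, 0.039), directly under the right finger. I'll descend onto it.

Emit:
drive_tool(angular=[[0, 0, 0], [0, 0, 0], [0, 0, 0], [0, 0, 0], [0, 0, 0], [0, 0, 0], [0, 0, 0], [0, 0, 0]], delta_pos=[[0, -0.1, 2], [0, 0, 2], [0, 0, 2], [0, 0, 2], [0, 0, 1.5], [0, 0, 0.7], [0, 0, 0], [0, 0, 0]], gripper=[4, 4, 4, 4, 4, 4, 4, 4])

```text
time_s: 14.3
tool_pos: [0.4939, 0.0652, 0.0573]
tool_rot: [180.0, -0.1, 16.7]
force: [0.5, -0.4, -0.0]
grip_width: 0.0401
grasp_force: 0.0
```

Emit:
drive_tool(angular=[[0, 0, 0], [0, 0, 0], [0, 0, 0], [0, 0, 0], [0, 0, 0], [0, 0, 0]], delta_pos=[[0, 0, 0.2], [0, 0, 0.2], [0, 0, 0.2], [0, 0, 0.2], [0, 0, 0.2], [0, 0, 0]], gripper=[4, 4, 4, 4, 4, 4])

```text
time_s: 14.9
tool_pos: [0.4939, 0.0654, 0.047]
tool_rot: [180.0, -0.1, 16.7]
force: [1.1, 0.4, 3.8]
grip_width: 0.0399
grasp_force: 1.8
```

Pressing on the key now at 3.8 N, with the tip at z 33 mm. A bit more.

Emit:
drive_tool(angular=[[0, 0, 0], [0, 0, 0], [0, 0, 0], [0, 0, 0]], delta_pos=[[0, 0, 0.1], [0, 0, 0.1], [0, 0, 0], [0, 0, 0]], gripper=[4, 4, 4, 4])

```text
time_s: 15.3
tool_pos: [0.494, 0.0654, 0.0462]
tool_rot: [-180.0, -0.1, 16.7]
force: [-3.1, -0.3, 11.8]
grip_width: 0.0402
grasp_force: 6.2
```

The force rose to 11.8 N and travel stopped, so the key has bottomed. Releasing.

Emit:
drive_tool(angular=[[0, 0, 0], [0, 0, 0], [0, 0, 0], [0, 0, 0], [0, 0, 0], [0, 0, 0], [0, 0, 0], [0, 0, 0], [0, 0, 0]], delta_pos=[[0, 0, -0.3], [0, 0, -0.5], [0, 0, -1], [0, 0, -2], [0, 0, -2], [0, 0, -2], [0, 0, -2], [0, 0, 0], [0, 0, 0]], gripper=[4, 4, 4, 4, 4, 4, 4, 4, 4])

```text
time_s: 16.2
tool_pos: [0.4931, 0.0652, 0.1427]
tool_rot: [-180.0, 0.0, 16.7]
force: [-0.1, 0.6, -0.7]
grip_width: 0.0399
grasp_force: 0.0
```

Run:
```python
from h import *
S=eyes.read_camera("side");T=eyes.read_camera("top");W=eyes.read_camera("wrist")
a=models.search_frame(S,"bottle_mid");b=models.search_frame(T,"bottle_mid")
print(tri(S,a[0]["centre"],T,b[0]["centre"]),telemetry.get_obs()["force"])
for x in models.cut_out(W,"read_key_top")[:1]:print(x["centre"],x["p"],x["pixels"].sum())
print(telemetry.get_obs()["tool_pos"])
print(env.sign_off())
```

```text
(array([0.63634995, 0.00367363, 0.05517384]), np.float64(0.0014703842672809258)) [-0.0316769  -0.24677594  0.54156917]
[310.5, 214.6] 0.65 1279
[0.49284927 0.06506611 0.1419376 ]
the job is handed in; nothing more can be done
None
```

I pushed the bottle up past the pawl, where it stayed when let go, then pressed the read key until it stopped (about 12 N), let it go and handed the job in at about 16 s; no verdict came back.

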